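# Load the label stand and bring out its guide bar

### The arm

A 6-joint arm with a two-finger parallel gripper is mounted at the origin on the work surface. World frame = base frame: x ahead of the robot, y to its left, z up, the work surface at z = 0. Lengths are in m, angles in rad, forces in N, time in s.
With the tool pointing down it reaches from about 0.25 to 0.85 m from the base axis. Payload 12.5 kg.
Tool frame: the origin (TCP) lies between the finger pads; the fingertips stand 14 mm ahead of it and the grasp point (between the pads) lies 5 mm behind it (manip.tips_ahead is the distance from the TCP to the fingertips, in m); z points along the fingers, y is the line along which they close (so a half turn about z gives the same grasp; the last joint's range is limited). The gripper opens to 93 mm and grips with 3 to 60 N. Pads are 15 mm wide; open, the fingers measure 128 mm over their backs; the gripper's body (75 mm by 188 mm) begins 65 mm behind the grasp point.
Start: joints at [-1.386, 0.351, 1.652, -0, 1.139, -0.085], TCP at [0.147, -0.53, 0.233] pointing down, gripper open.
Joint ranges: [-2.75, 2.75], [-0.79, 2.1], [0.01, 2.65], [-1.57, 4.71], [0.07, 3.14], [-2.87, 2.87]. Speed limits (rad/s): [2.22, 2.22, 2.79, 3.14, 3.14, 3.14].

### API

Orientations are given as a 3x3 rotation matrix whose columns are the frame's x, y, z axes.
In Python, from rig import manip gives the robot as it stands. The module is installed in compiled form; this text tells all that it offers.
- The arm moves only by the tool jog_arm, never from a script. Its argument "moves" is a list of rows, each an object with "slide": the shift along the tool's x, y, z in units of 40 mm (1.0 is 40 mm), a list of three; "yaw": the turn about the tool's z in units of 5 degrees (1.0 is 5 degrees). In form: [{"slide": [dx, dy, dz], "yaw": yaw}, ...]. A call has exactly 8 rows; each row is the pose to reach, as a shift and turn from the pose commanded when the call began, along the tool's axes at that moment; what a row does not reach only later rows make up. A row lasts 1/8 s, in which the tool goes at most 62.5 mm and 10.7 degrees, less where a joint would pass 70% of its speed; a pose out of reach is approached as far as the arm can. A call with a gripper value outside its range is refused whole. "fingers" is the finger opening in mm, from 0 to 93, set as the call begins (left out, the last holds). The fingers move at their own pace and stop on an object; "grip_force" is the grip in N (left out, the last holds). Time passes only in rows, so rows that repeat a pose let the fingers close, or fill a call up. It gives the time, the measured TCP pose, the force, the opening and the grip force at its end, in the units of the state.
- manip.read_state(): the state, without advancing time (a new reading comes with each control period).
- manip.get_image(name): name is "side" or "top"; returns a dict with "img" (384x512x3 uint8, blue, green, red), "camera_matrix" (3x3 intrinsics, pixels), "R" (3x3) and "t" (3): a world point X has camera coordinates R X + t. Camera axes: x right, y down, z forward; pixel columns grow to the right and rows downward; lengths in m; the calibration is good to about 2 mm. A picture is of the moment at which its call begins. There is no depth.
- manip.close_job(): hands the job in; it is judged then, once.
The state is a dict: "time_s": time; "joint_pos": joint angles; "dq": joint speeds; "joint_efforts": joint torques, N m; "position": TCP position; "orientation": TCP orientation; "force": force on the tool from outside, world axes, zero at the start; "moment": the same for the moment, N m; "width": finger opening in m; "grip_force": force on a finger pad.
Only numpy, scipy, OpenCV 4.12 (cv2) and the standard library are available. Lean on these libraries where they do the work, as an engineer would, in place of code of your own. Each camera call takes 0.05 s, during which the arm holds its last target. There are 200 camera calls.

### The job

Get the label stand ready: first put the white label roll on the stand's upright spindle, right down on the blue base, and let go of it. Then take the long orange guide bar out of the covered tote - it is longer than the opening in the lid, so tilt it and bring it out one end first - and finish while still holding it in the gripper, motionless above the tote with the whole bar at least 5 cm clear of the lid and touching nothing but the gripper. The roll stays on its spindle, and the jar, carton, tape measure, screwdriver and green box are left where they are.

Things in the scene. Friction and masses are not known exactly. Their poses are not given: they have to be found in the camera images.
- roll: White label roll with a brown cardboard core, a stiff tube standing on end: outer diameter 60, height 50, bore 26, about 0.11 kg. Origin: centre of its underside; z along its axis. It starts on the table.
- stand: Label stand, fixed: round blue base, diameter 90, 10 thick, with a bare steel spindle of diameter 18 in its centre, whose top is 75 above the table (tapered over the last 9). Origin: centre of the base's underside on the table, on the spindle's axis.
- tote: Dark grey tote, blue lid, fixed; 340 (x) by 240 (y) by 100 high, walls 5. Inner floor (grey liner) 20 above the table; lid 5 thick, top at 100. Opening in the lid: 190 (x) by 180 (y), x from -55 to +135, y centred; roofed over 115 at the -x end, 35 at the +x end. x points away from the robot, within 25 degrees. Origin: centre of underside, on the table.
- opening (a point): Centre of the lid's opening, in the plane of the lid's top, 100 above the table.
- bar: Orange square guide bar with black end caps, 260 long, 20 by 20 in section, 0.11 to 0.21 kg, lying flat on the tote's inner floor roughly along the tote's x, one or both ends under the lid. Too long to come out level in any direction. Origin: centre of its underside (10 below its middle); x along its length, z up.
- bar_end0 (a point): Centre of the bar's end face at its -x end (130 from the middle).
- bar_end1 (a point): Centre of the bar's end face at its +x end (130 from the middle).
- jar: Bystander: small jar with red cap, diameter 44, height 65, standing. Origin: centre of underside.
- carton: Bystander: small brown carton, 45 by 45 by 60 high. Origin: centre of underside.
- tape_measure: Bystander: yellow tape measure, 65 by 40 by 60 high. Origin: centre of underside.
- screwdriver: Bystander: screwdriver with red handle, 200 long, lying on the table. Origin: under its middle, on the table; x from handle to tip.
- notebox: Bystander: flat green plastic box, 70 by 100 by 25 high. Origin: centre of underside.
Not all that is in view belongs to the job. Of the things that look like the stand, take the one that is farthest to the robot's right at the start.

How it is judged:
By the outcome, as a careful person would: the job done as asked, in the order asked, and still so for the second after the job is handed in, while the arm keeps its last pose, push and grip.
It also fails if it takes over 54 s, if anything falls off the work surface, if the arm or the gripper's body presses on something with over 40 N, if the wrist force passes 120 N, or if a joint passes its speed limit or range.

## Working session

There is one attempt and no reset: what is moved stays moved. The work goes in short steps, Python scripts to look and compute and a tool call to move; the robot and the scene stay as the last step left them, time stands still between calls to the robot, and variables do not carry over. Pictures are saved under pics/ and viewed, at most 10 in all, crops included, and the job is handed in when it is done.

Besides the shell and the picture viewer there is one more tool, called after "Emit:" as a command line: name --argument value ..., lists and objects as JSON in quotes. jog_arm: Moves the arm, as the interface text tells. Its arguments: {"type":"object","properties":{"moves":{"type":"array"},"fingers":{"type":"number"},"grip_force":{"type":"number"}},"required":["moves"]}

```bash
mkdir -p pics
cat > h.py <<'E'
import numpy as np, cv2
from rig import manip
def cam(n):
    c=manip.get_image(n); return c['img'],np.array(c['camera_matrix']),np.array(c['R']),np.array(c['t']).ravel()
def ray(c,u,v):
    _,K,R,t=c; d=R.T@np.linalg.inv(K)@np.array([u,v,1.]); return -R.T@t,d/np.linalg.norm(d)
def onz(c,u,v,z):
    o,d=ray(c,u,v); return o+d*(z-o[2])/d[2]
def tri(c1,p1,c2,p2):
    o1,d1=ray(c1,*p1);o2,d2=ray(c2,*p2)
    s=np.linalg.lstsq(np.c_[d1,-d2],o2-o1,rcond=None)[0]
    a,b=o1+s[0]*d1,o2+s[1]*d2; return (a+b)/2,np.linalg.norm(a-b)
def proj(c,X):
    p=c[1]@(c[2]@np.array(X)+c[3]); return p[:2]/p[2]
E
python3 - <<'E'
from h import *
for n in('top','side'):
    c=cam(n); cv2.imwrite(f'pics/{n}0.png',cv2.resize(c[0],None,fx=1.5,fy=1.5)); cv2.imwrite(f'pics/raw_{n}0.png',c[0])
    print(n,-c[2].T@c[3],c[2][2],c[1][0])
s=manip.read_state();print(s['orientation'],s['time_s'],s['force'],manip.tips_ahead)
E
```

```text
top [0.45881413 0.07903985 1.08358364] [ 0.07470637 -0.01406697 -0.99710635] [382.26801464   0.         256.1509424 ]
side [-0.13030051  0.69158863  0.73643629] [ 0.59579195 -0.55406498 -0.58141547] [386.44561883   0.         249.159071  ]
[[ 9.63814519e-01  2.66573691e-01 -1.99516588e-04]
 [ 2.66573757e-01 -9.63814028e-01  9.75970229e-04]
 [ 6.78710995e-05 -9.93840163e-04 -9.99999504e-01]] 0.1 [ 0.71097583  0.23897564 -0.40639169] 0.014
```

View pics/top0.png

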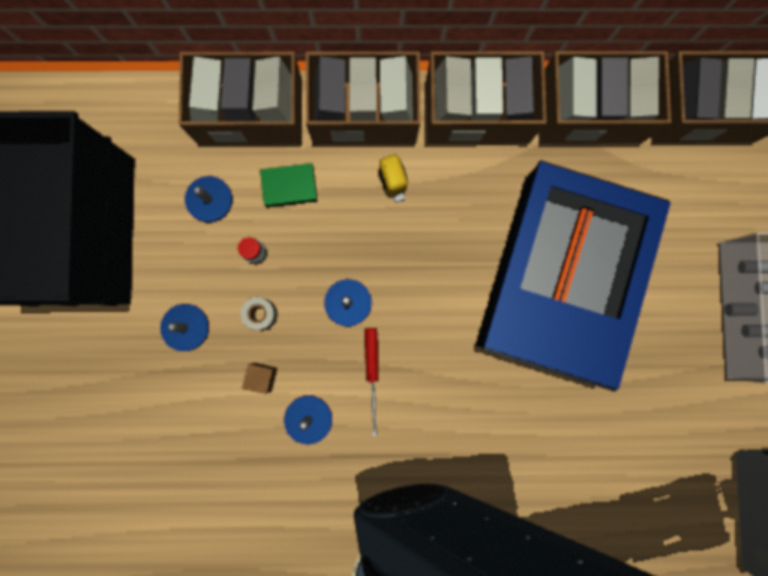

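View pics/side0.png

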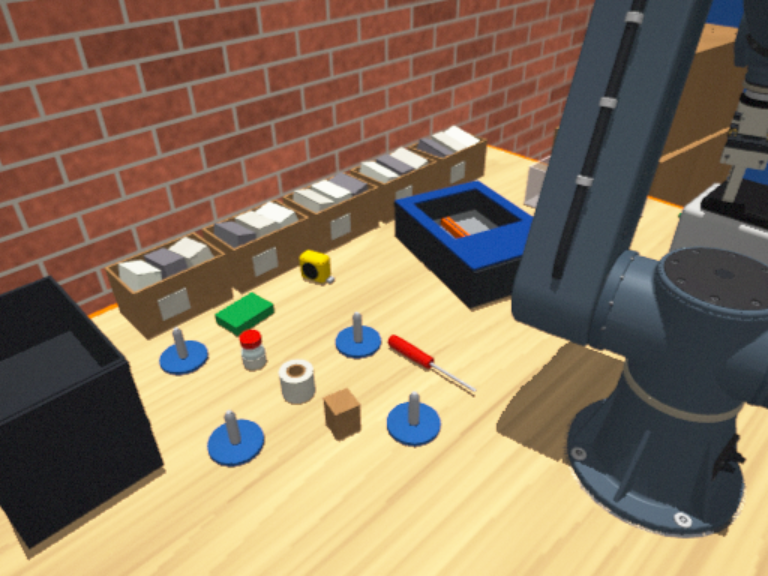

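Top view (1.5x): there are four stand lookalikes, at (209,199), (185,327), (348,303) and (308,420). (348,303) is farthest right in the image, so it has the smallest y and fits "robot's right". It appears at (358,340) in the side view. The roll is at (258,314) top and (297,382) side. The bar runs from (587,208) to (560,300), with its near end under the lid.

```bash
cat > m1.py <<'E'
from h import *
T,S=cam('top'),cam('side')
def blobs(c,lo,hi,amin=60):
    m=cv2.inRange(cv2.cvtColor(c[0],cv2.COLOR_BGR2HSV),lo,hi)
    n,l,st,ce=cv2.connectedComponentsWithStats(m)
    return [(ce[i],st[i],(l==i).astype(np.uint8)) for i in range(1,n) if st[i][4]>=amin]
def ell(m):
    k=cv2.findContours(m,cv2.RETR_EXTERNAL,cv2.CHAIN_APPROX_NONE)[0]; k=max(k,key=cv2.contourArea)
    return cv2.fitEllipse(cv2.convexHull(k))
B={}
for n,c in(('T',T),('S',S)):
    print(n)
    for ce,st,m in blobs(c,(100,120,50),(125,255,255)):
        e=ell(m); print(' blue',np.round(e[0],1),np.round(e[1],1),st[4],np.round(onz(c,*e[0],.01),4))
    for ce,st,m in blobs(c,(5,200,120),(14,255,255),20):
        print(' orange',np.round(ce,1),st)
    for ce,st,m in blobs(c,(0,0,120),(40,70,255),100):
        if st[4]<3000: print(' white',np.round(ce,1),st)
    for ce,st,m in blobs(c,(0,180,80),(4,255,255),60): print(' red',np.round(ce,1),st)
a=T[0][180:240,140:270]; b=S[0][200:300,170:300]
f=lambda x:cv2.resize(x,(390,300),interpolation=cv2.INTER_CUBIC)
cv2.imwrite('pics/crop1.png',np.vstack([np.hstack([f(T[0][170:240,150:262]),f(S[0][195:290,160:280])]),np.hstack([f(T[0][95:265,310:460]),f(S[0][115:205,255:365])])]))
E
python3 m1.py
```

```text
T
 blue [383.9 182.9] [146.5 157. ] 6993 [ 0.5674 -0.2987  0.01  ]
 blue [138.5 132.4] [29.3 30. ] 629 [0.7166 0.3963 0.01  ]
 blue [231.6 201.5] [29.8 30.2] 682 [0.5183 0.1332 0.01  ]
 blue [122.7 218. ] [29.9 31. ] 667 [0.4745 0.4369 0.01  ]
 blue [205.  279.5] [30.2 31.4] 708 [0.3028 0.2075 0.01  ]
 orange [59.3 43.5] [  0  41 120   6 718]
 orange [200.8  43. ] [198  40   6   7  34]
 orange [282.4  42.6] [280  40   6   6  33]
 orange [379.8 168.1] [370 139  21  60 176]
 orange [385.  167.1] [375 140  20  60  88]
 white [136.4  55.6] [126  38  21  36 630]
 white [177.3  55.3] [169  38  17  35 521]
 white [241.3  56.3] [233  39  18  35 616]
 white [261.7  56. ] [253  38  19  37 631]
 white [305.4  56.7] [297  38  17  38 591]
 white [325.5  56.6] [317  38  18  38 678]
 white [389.1  57.8] [382  38  16  40 590]
 white [429.5  57.4] [420  38  19  40 688]
 white [492.7  58. ] [484  39  19  39 646]
 white [507.7 172.3] [504 161   8  28 132]
 white [509.  210.5] [506 195   6  36 143]
 white [170.9 208.6] [160 198  22  22 257]
 red [165.6 165.2] [159 159  14  14 152]
 red [247.4 236.1] [24
[... 301 characters left out ...]
471 [0.7117 0.4001 0.01  ]
 blue [275.1 282. ] [28.6 35.5] 698 [0.2997 0.2121 0.01  ]
 blue [156.7 294.8] [29.  38.1] 764 [0.4704 0.4409 0.01  ]
 orange [301.3 151.4] [294 144  18  14  94]
 white [301.8  92.2] [281  84  39  19 353]
 white [356.1 122.2] [349 109  17  30 282]
 white [465.5 134.7] [455 122  25  23 175]
 white [226.7 150.5] [221 142  12  17 134]
 white [127.3 166.8] [111 158  31  21 335]
 white [176.8 173.9] [169 165  16  19 172]
 white [ 92.1 182.3] [ 79 173  29  21 432]
 white [116.5 202.1] [105 192  21  21 216]
 white [197.3 254.2] [185 239  24  30 461]
 white [411.4 340.2] [380 312  72  46 123]
 red [166.5 225.5] [160 220  14  12 140]
 red [273.  233.6] [259 223  30  22 255]
```

View pics/crop1.png

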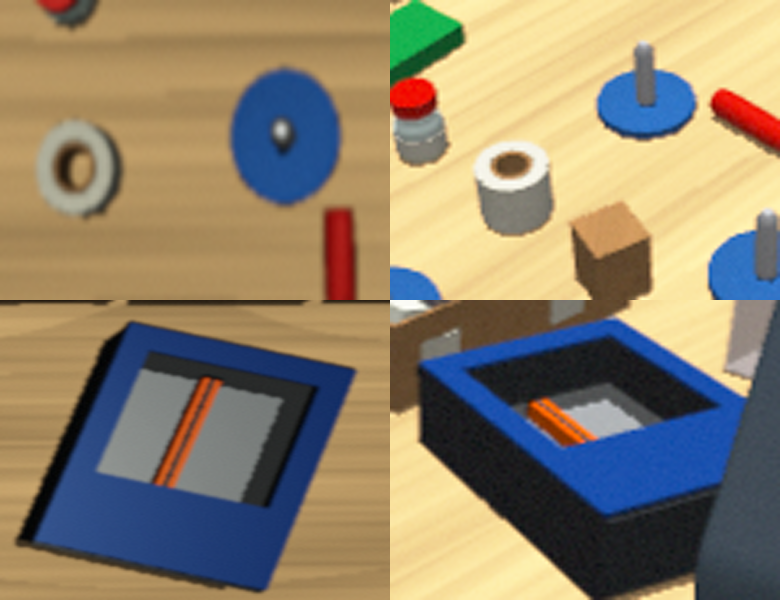

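The crop confirms it. The stand at top crop (285,135) and side crop (645,100) is the right-most of the four, with an upright bare spindle. The roll bore is at top crop (75,167) and side crop (512,163). The bar's far end shows at about (210,378) in the opening.

```bash
cat > m2.py <<'E'
from h import *
class D: pass
T,S=cam('top'),cam('side')
P=lambda a:np.round(a,4)
p,e=tri(T,(231,200.3),S,(237.7,209.3)); print('spindle tip',P(p),e)
p,e=tri(T,(170.9,208.6),S,(197.3,246.4)); print('roll top',P(p),e)
print('roll ring top view at .05',P(onz(T,170.9,208.6,.05)),'spindle tip at .075',P(onz(T,231,200.3,.075)))
def mask(c,lo,hi,roi):
    m=cv2.inRange(cv2.cvtColor(c[0],cv2.COLOR_BGR2HSV),lo,hi); k=np.zeros_like(m); a,b,x,y=roi; k[b:y,a:x]=m[b:y,a:x]; return k
# roll bore (brown) in both views
def line(m):
    yx=np.argwhere(m); vx,vy,x0,y0=cv2.fitLine(yx[:,::-1].astype(np.float32),cv2.DIST_L2,0,.01,.01).ravel(); 
    t=(yx[:,::-1]-[x0,y0])@[vx,vy]; return np.array([x0,y0])+np.outer([t.min(),t.max()],[vx,vy])
mt=mask(T,(3,150,90),(18,255,255),(360,130,410,205)); ms=mask(S,(3,150,90),(18,255,255),(285,138,335,165))
lt=line(mt); print('bar top px',lt)
for q in lt: print('  at z.04',P(onz(T,*q,.04)))
print('bar side bbox',cv2.boundingRect(ms), P(line(ms)))
for q in line(ms): print('  at z.04',P(onz(S,*q,.04)))
# bar width check: min area rect
r=cv2.minAreaRect(np.argwhere(mt)[:,::-1].astype(np.float32)); print(r)
# lid quad in top view, outer
m=mask(T,(100,120,50),(125,255,255),(310,95,460,265))
k=max(cv2.findContours(m,cv2.RETR_EXTERNAL,cv2.CHAIN_APPROX_NONE)[0],key=cv2.contourArea)
q=cv2.minAreaRect(k); b=cv2.boxPoints(q); print('lid',[P(onz(T,*x,.1)) for x in b],P(onz(T,*q[0],.1)))
ks,hh=cv2.findContours(m,cv2.RETR_CCOMP,cv2.CHAIN_APPROX_NONE)
for i,kk in enumerate(ks):
    if hh[0][i][3]>=0 and cv2.contourArea(kk)>500:
        q=cv2.minAreaRect(kk); b=cv2.boxPoints(q); print('hole',[P(onz(T,*x,.1)) for x in b],P(onz(T,*q[0],.1)),[np.round(x) for x in b])
cv2.imwrite('pics/tote.png',cv2.resize(np.vstack([T[0][120:210,345:440]]),None,fx=6,fy=6,interpolation=cv2.INTER_CUBIC))
E
python3 m2.py
```

```text
spindle tip [0.5186 0.1322 0.0705] 0.0017282938509535978
roll top [0.4978 0.2942 0.0507] 0.00070032984914425
roll ring top view at .05 [0.4981 0.2946 0.05  ] spindle tip at .075 [0.5178 0.1314 0.075 ]
bar top px [[372.04053677 199.33033566]
 [391.16193071 139.09900903]]
  at z.04 [ 0.5194 -0.2538  0.04  ]
  at z.04 [ 0.6867 -0.3125  0.04  ]
bar side bbox (294, 144, 19, 14) [[294.1937 145.7374]
 [310.63   157.8578]]
  at z.04 [ 0.6847 -0.3012  0.04  ]
  at z.04 [ 0.5849 -0.2742  0.04  ]
((381.6055908203125, 169.2079315185547), (8.574848175048828, 63.224952697753906), 18.083446502685547)
lid [array([ 0.4323, -0.1018,  0.1   ]), array([ 0.7595, -0.208 ,  0.1   ]), array([ 0.6864, -0.4423,  0.1   ]), array([ 0.3617, -0.3302,  0.1   ])] [ 0.5578 -0.27    0.1   ]
hole [array([ 0.5314, -0.163 ,  0.1   ]), array([ 0.7184, -0.2234,  0.1   ]), array([ 0.6632, -0.4026,  0.1   ]), array([ 0.4773, -0.3396,  0.1   ])] [ 0.5968 -0.282   0.1   ] [array([344., 194.], dtype=float32), array([365., 122.], dtype=float32), array([434., 143.], dtype=float32), array([413., 214.], dtype=float32)]
```

View pics/tote.png

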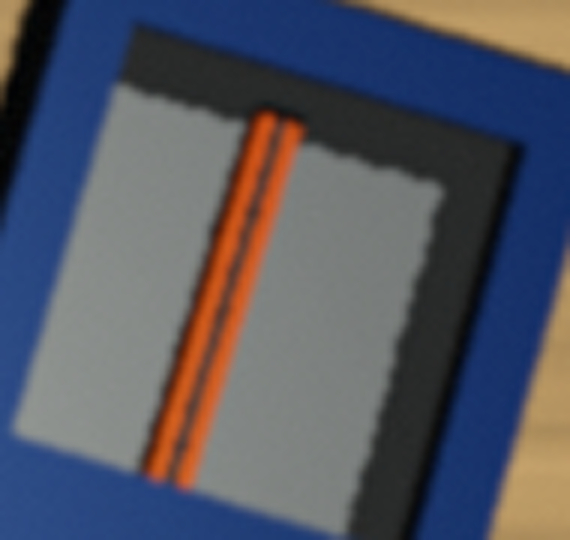

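The tote crop shows the bar's orange part ending at about (275,115), right at the lid's shadow band. I'll check for hue in the shadow later. Roll: (0.498, 0.294), top z 0.051. Spindle: (0.518, 0.133), top 0.071–0.075. Both match the sizes given. Now I'll compute the roll approach.

```bash
cat >> h.py <<'E'
def go(X,yawdeg):
    """slide units & yaw units to reach world TCP X with tool x heading yawdeg"""
    s=manip.read_state(); R=np.array(s['orientation']); p=np.array(s['position'])
    d=R.T@(np.array(X)-p)/.04; a=np.degrees(np.arctan2(R[1,0],R[0,0]))
    print('slide',np.round(d,2),'yaw',np.round(-((yawdeg-a+180)%360-180)/5,2),'pos',np.round(p,4),'head',round(a,2),'F',np.round(s['force'],1),'w',round(s['width'],4),'g',round(s['grip_force'],1),'t',s['time_s'])
E
python3 - <<'E'
from h import *
go([.498,.294,.15],0); go([.498,.294,.04],0)
im=cv2.imread('pics/raw_top0.png')
a=np.array([372.04,199.33]);b=np.array([391.16,139.1]);u=(b-a)/np.linalg.norm(b-a)
for s in range(-4,12):
    q=b+u*s; print(s,np.round(q,1),im[int(round(q[1])),int(round(q[0]))-3:int(round(q[0]))+5].tolist())
E
```

```text
slide [ 13.96 -17.51   2.07] yaw 3.09 pos [ 0.1466 -0.53    0.2325] head 15.46 F [0.1 0.7 0.5] w 0.0931 g 0.0 t 0.3
slide [ 13.96 -17.51   4.82] yaw 3.09 pos [ 0.1466 -0.53    0.2325] head 15.46 F [0.1 0.7 0.5] w 0.0931 g 0.0 t 0.3
-4 [389.9 142.9] [[17, 66, 176], [25, 80, 201], [32, 72, 169], [42, 58, 101], [46, 67, 123], [32, 80, 183], [30, 85, 199], [44, 80, 166]]
-3 [390.3 142. ] [[14, 57, 156], [23, 80, 199], [28, 75, 183], [39, 62, 122], [47, 65, 114], [38, 78, 171], [26, 82, 199], [28, 73, 175]]
-2 [390.6 141. ] [[20, 77, 194], [27, 80, 196], [38, 70, 152], [48, 62, 105], [39, 69, 146], [25, 74, 182], [21, 63, 158], [31, 51, 106]]
-1 [390.9 140.1] [[16, 66, 174], [23, 78, 196], [30, 68, 162], [37, 50, 93], [34, 52, 106], [19, 50, 128], [15, 36, 92], [27, 34, 56]]
0 [391.2 139.1] [[13, 47, 130], [17, 60, 159], [20, 52, 133], [20, 30, 64], [19, 24, 43], [18, 24, 52], [23, 25, 35], [30, 31, 29]]
1 [391.5 138.1] [[16, 27, 60], [15, 28, 71], [17, 25, 58], [22, 24, 31], [26, 26, 23], [30, 29, 28], [35, 35, 32], [40, 40, 37]]
2 [391.8 137.2] [[28, 27, 28], [30, 30, 27], [35, 34, 32],
[... 556 characters left out ...]
], [54, 36, 30], [62, 36, 25]]
7 [393.3 132.4] [[41, 40, 38], [45, 39, 36], [47, 37, 33], [55, 37, 30], [66, 38, 25], [75, 38, 24], [83, 41, 22], [92, 45, 23]]
8 [393.6 131.5] [[66, 38, 26], [76, 39, 23], [84, 41, 22], [96, 46, 23], [103, 49, 24], [106, 51, 25], [106, 51, 24], [107, 51, 24]]
9 [393.9 130.5] [[66, 38, 26], [76, 39, 23], [84, 41, 22], [96, 46, 23], [103, 49, 24], [106, 51, 25], [106, 51, 24], [107, 51, 24]]
10 [394.2 129.6] [[97, 48, 25], [104, 50, 24], [107, 52, 25], [109, 52, 27], [110, 53, 27], [111, 54, 27], [110, 54, 28], [109, 53, 26]]
11 [394.5 128.6] [[110, 52, 26], [111, 54, 27], [111, 54, 26], [111, 54, 28], [109, 52, 25], [109, 52, 25], [108, 52, 25], [109, 53, 27]]
```

Bar end1 is at about (0.692, -0.314), heading about -19°. That fits: one end lies roughly 5 mm under the far lid and the other under the near roof. Moving to the roll.

Emit:
jog_arm --moves '[{"slide":[14,-17.5,2],"yaw":3.1},{"slide":[14,-17.5,2],"yaw":3.1},{"slide":[14,-17.5,2],"yaw":3.1},{"slide":[14,-17.5,2],"yaw":3.1},{"slide":[14,-17.5,2],"yaw":3.1},{"slide":[14,-17.5,2],"yaw":3.1},{"slide":[14,-17.5,2],"yaw":3.1},{"slide":[14,-17.5,2],"yaw":3.1}]' --fingers 84 --grip_force 20

```text
time_s: 1.3
position: [0.3434, -0.0705, 0.1884]
orientation: [[1.0, -0.001, 0.001], [-0.001, -1.0, -0.0], [0.001, 0.0, -1.0]]
force: [0.9, -1.2, 1.1]
width: 0.0838
grip_force: 0.0
```

```bash
python3 -c "
from h import *
go([.498,.294,.12],0)"
```

```text
slide [ 3.85 -9.12  1.71] yaw -0.01 pos [ 0.3434 -0.0705  0.1884] head -0.06 F [ 0.9 -1.2  1.1] w 0.0838 g 0.0 t 1.3
```

Emit:
jog_arm --moves '[{"slide":[3.8,-9.1,1.7],"yaw":0},{"slide":[3.8,-9.1,1.7],"yaw":0},{"slide":[3.8,-9.1,1.7],"yaw":0},{"slide":[3.8,-9.1,1.7],"yaw":0},{"slide":[3.8,-9.1,1.7],"yaw":0},{"slide":[3.8,-9.1,1.7],"yaw":0},{"slide":[3.8,-9.1,1.7],"yaw":0},{"slide":[3.8,-9.1,1.7],"yaw":0}]'

```text
time_s: 2.3
position: [0.495, 0.2926, 0.1195]
orientation: [[1.0, 0.001, -0.001], [0.001, -1.0, -0.0], [-0.001, 0.0, -1.0]]
force: [0.5, -0.7, 0.2]
width: 0.0839
grip_force: 0.0
```

```bash
python3 -c "
from h import *
go([.498,.294,.032],0)"
```

```text
slide [ 0.08 -0.03  2.19] yaw 0.01 pos [0.495  0.2926 0.1195] head 0.06 F [ 0.5 -0.7  0.2] w 0.0839 g 0.0 t 2.3
```

Emit:
jog_arm --moves '[{"slide":[0.08,-0.03,0.6],"yaw":0},{"slide":[0.08,-0.03,1.2],"yaw":0},{"slide":[0.08,-0.03,1.7],"yaw":0},{"slide":[0.08,-0.03,2.1],"yaw":0},{"slide":[0.08,-0.03,2.2],"yaw":0},{"slide":[0.08,-0.03,2.2],"yaw":0},{"slide":[0.08,-0.03,2.2],"yaw":0},{"slide":[0.08,-0.03,2.2],"yaw":0}]'

```text
time_s: 3.3
position: [0.4985, 0.2929, 0.0327]
orientation: [[1.0, -0.001, 0.001], [-0.001, -1.0, 0.0], [0.001, -0.0, -1.0]]
force: [-0.4, 0.1, -0.3]
width: 0.0842
grip_force: 0.0
```

Emit:
jog_arm --moves '[{"slide":[0,0,0],"yaw":0},{"slide":[0,0,0],"yaw":0},{"slide":[0,0,0],"yaw":0},{"slide":[0,0,0],"yaw":0},{"slide":[0,0,0],"yaw":0},{"slide":[0,0,0],"yaw":0},{"slide":[0,0,0],"yaw":0},{"slide":[0,0,0],"yaw":0}]' --fingers 45 --grip_force 15

```text
time_s: 4.3
position: [0.4983, 0.2928, 0.0322]
orientation: [[1.0, -0.001, 0.0], [-0.001, -1.0, 0.0], [0.0, -0.0, -1.0]]
force: [-0.3, 0.9, 0.8]
width: 0.0608
grip_force: 15.0
```

Emit:
jog_arm --moves '[{"slide":[0,0,-0.5],"yaw":0},{"slide":[0,0,-1],"yaw":0},{"slide":[0,0,-1.5],"yaw":0},{"slide":[0,0,-2],"yaw":0},{"slide":[0,0,-2.4],"yaw":0},{"slide":[0,0,-2.5],"yaw":0},{"slide":[0,0,-2.5],"yaw":0},{"slide":[0,0,-2.5],"yaw":0}]'

```text
time_s: 5.3
position: [0.4979, 0.2926, 0.1315]
orientation: [[1.0, -0.001, -0.001], [-0.001, -1.0, -0.001], [-0.001, 0.001, -1.0]]
force: [-0.3, 0.4, -1.6]
width: 0.0606
grip_force: 15.0
```

Run:
```python
from h import *
T,S=cam('top'),cam('side')
go([.518,.133,.132],0)
cv2.imwrite('pics/held.png',np.hstack([cv2.resize(T[0][140:270,120:270],(400,346)),cv2.resize(S[0][170:300,130:280],(400,346))]))
```

```text
slide [ 0.5   3.99 -0.01] yaw -0.01 pos [0.498  0.2926 0.1316] head -0.04 F [ 0.3 -0.2 -1.6] w 0.0605 g 15.0 t 5.4
```

View pics/held.png

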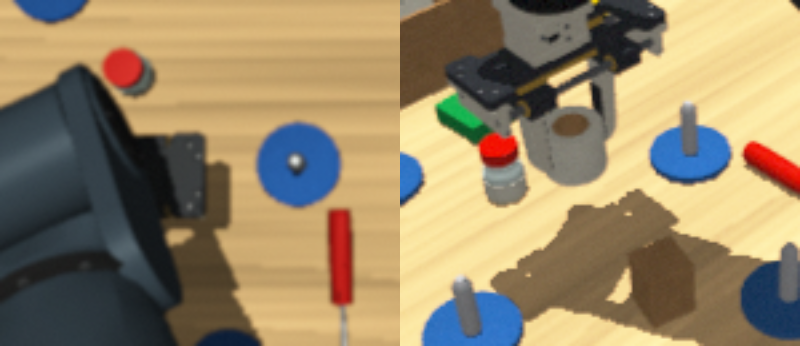

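The roll is held upright; its bore is at (570,125) in the side crop and the grip width is 60.6 mm. Moving over the spindle and starting down.

Emit:
jog_arm --moves '[{"slide":[0.2,1.2,0],"yaw":0},{"slide":[0.4,2.4,0],"yaw":0},{"slide":[0.5,3.4,0],"yaw":0},{"slide":[0.5,4,0],"yaw":0},{"slide":[0.5,4,0],"yaw":0},{"slide":[0.5,4,0],"yaw":0},{"slide":[0.5,4,0],"yaw":0},{"slide":[0.5,4,0],"yaw":0}]'

```text
time_s: 6.4
position: [0.5181, 0.1334, 0.1321]
orientation: [[1.0, 0.0, -0.0], [0.0, -1.0, 0.0], [-0.0, -0.0, -1.0]]
force: [-0.2, 0.2, -1.7]
width: 0.0605
grip_force: 15.0
```

Run:
```python
from h import *
S=cam('side')
go([.5183,.133,.043],0)
cv2.imwrite('pics/over.png',cv2.resize(S[0][150:260,170:320],(600,440),interpolation=cv2.INTER_CUBIC))
```

```text
slide [0.   0.01 2.23] yaw 0.0 pos [0.5181 0.1332 0.1322] head 0.0 F [-0.1  0.1 -1.7] w 0.0609 g 15.0 t 6.45
```

View pics/over.png

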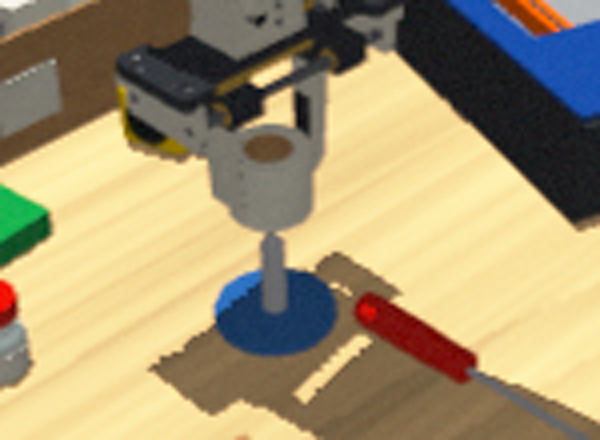

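The roll hangs above the spindle: roll axis at about x=271, spindle at (272,240), so they are aligned. Descending past the tip first.

Emit:
jog_arm --moves '[{"slide":[0,0,0.4],"yaw":0},{"slide":[0,0,0.7],"yaw":0},{"slide":[0,0,0.9],"yaw":0},{"slide":[0,0,1.05],"yaw":0},{"slide":[0,0,1.2],"yaw":0},{"slide":[0,0,1.2],"yaw":0},{"slide":[0,0,1.2],"yaw":0},{"slide":[0,0,1.2],"yaw":0}]'

```text
time_s: 7.45
position: [0.5183, 0.1327, 0.0845]
orientation: [[1.0, -0.001, 0.001], [-0.001, -1.0, 0.0], [0.001, -0.0, -1.0]]
force: [-0.8, -0.0, -1.4]
width: 0.0609
grip_force: 15.0
```

Emit:
jog_arm --moves '[{"slide":[0,0,0.3],"yaw":0},{"slide":[0,0,0.6],"yaw":0},{"slide":[0,0,0.8],"yaw":0},{"slide":[0,0,0.95],"yaw":0},{"slide":[0,0,1.03],"yaw":0},{"slide":[0,0,1.05],"yaw":0},{"slide":[0,0,1.05],"yaw":0},{"slide":[0,0,1.05],"yaw":0}]'

```text
time_s: 8.45
position: [0.5183, 0.1328, 0.0424]
orientation: [[1.0, -0.001, 0.0], [-0.001, -1.0, 0.0], [0.0, -0.0, -1.0]]
force: [0.8, -0.8, -1.1]
width: 0.0607
grip_force: 15.0
```

Emit:
jog_arm --moves '[{"slide":[0,0,0],"yaw":0},{"slide":[0,0,0],"yaw":0},{"slide":[0,0,0],"yaw":0},{"slide":[0,0,0],"yaw":0},{"slide":[0,0,0],"yaw":0},{"slide":[0,0,0],"yaw":0},{"slide":[0,0,0],"yaw":0},{"slide":[0,0,0],"yaw":0}]' --fingers 82

```text
time_s: 9.45
position: [0.5182, 0.1327, 0.0422]
orientation: [[1.0, -0.001, 0.0], [-0.001, -1.0, -0.0], [0.0, 0.0, -1.0]]
force: [0.8, -0.1, -0.1]
width: 0.082
grip_force: 0.0
```

Emit:
jog_arm --moves '[{"slide":[0,0,-0.4],"yaw":0},{"slide":[0,0,-0.9],"yaw":0},{"slide":[0,0,-1.6],"yaw":0},{"slide":[0,0,-2.4],"yaw":0},{"slide":[0,0,-3.2],"yaw":0},{"slide":[0,0,-4],"yaw":0},{"slide":[0,0,-4],"yaw":0},{"slide":[0,0,-4],"yaw":0}]'

```text
time_s: 10.45
position: [0.5178, 0.1327, 0.2022]
orientation: [[1.0, -0.001, -0.0], [-0.001, -1.0, -0.0], [-0.0, 0.0, -1.0]]
force: [-0.2, -1.2, -0.3]
width: 0.082
grip_force: 0.0
```

Run:
```python
from h import *
S=cam('side')
hd=np.array([np.cos(np.radians(-19)),np.sin(np.radians(-19))]); g=np.array([.6915,-.314])-.035*hd
print(g); go([*g,.17],-19)
cv2.imwrite('pics/placed.png',cv2.resize(S[0][150:260,170:320],(600,440),interpolation=cv2.INTER_CUBIC))
```

```text
[ 0.65840685 -0.30260511]
slide [ 3.53 10.88  0.79] yaw 3.79 pos [0.5177 0.1326 0.2017] head -0.04 F [-0.8  0.2 -0.9] w 0.0817 g 0.0 t 10.5
```

View pics/placed.png

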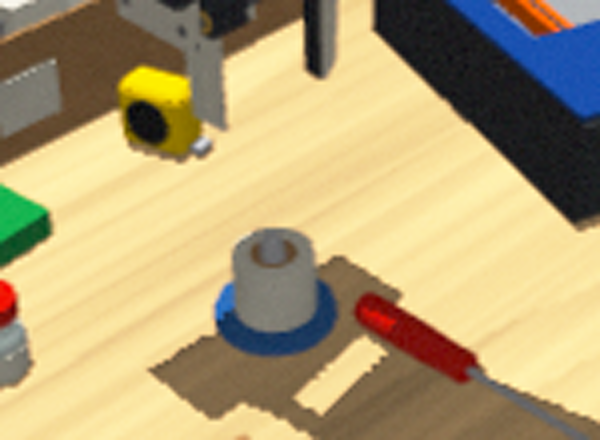

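The roll sits on the blue base with the spindle tip showing in its bore at (272,250), and it has been released. Now to the bar, stopping above the tote.

Emit:
jog_arm --moves '[{"slide":[3.5,10.9,0.8],"yaw":3.8},{"slide":[3.5,10.9,0.8],"yaw":3.8},{"slide":[3.5,10.9,0.8],"yaw":3.8},{"slide":[3.5,10.9,0.8],"yaw":3.8},{"slide":[3.5,10.9,0.8],"yaw":3.8},{"slide":[3.5,10.9,0.8],"yaw":3.8},{"slide":[3.5,10.9,0.8],"yaw":3.8},{"slide":[3.5,10.9,0.8],"yaw":3.8}]' --fingers 52

```text
time_s: 11.5
position: [0.6573, -0.3065, 0.1679]
orientation: [[0.944, -0.329, -0.002], [-0.329, -0.944, 0.001], [-0.002, -0.0, -1.0]]
force: [0.2, 1.8, -0.1]
width: 0.0518
grip_force: 0.0
```

Emit:
jog_arm --moves '[{"slide":[0,0,0],"yaw":0},{"slide":[0,0,0],"yaw":0},{"slide":[0,0,0],"yaw":0},{"slide":[0,0,0],"yaw":0},{"slide":[0,0,0],"yaw":0},{"slide":[0,0,0],"yaw":0},{"slide":[0,0,0],"yaw":0},{"slide":[0,0,0],"yaw":0}]'

```text
time_s: 12.5
position: [0.6578, -0.3034, 0.1702]
orientation: [[0.945, -0.326, -0.0], [-0.326, -0.945, 0.0], [-0.0, -0.0, -1.0]]
force: [0.0, 0.2, -0.0]
width: 0.0521
grip_force: 0.0
```

Run:
```python
from h import *
go([.6584,-.3026,.039],-19)
S=cam('side')
im=S[0]
cv2.imwrite('pics/bar1.png',cv2.resize(im[60:210,230:400],(680,600),interpolation=cv2.INTER_CUBIC))
```

```text
slide [ 0.01 -0.02  3.28] yaw -0.01 pos [ 0.6578 -0.3034  0.1702] head -19.05 F [ 0.   0.2 -0. ] w 0.0521 g 0.0 t 12.5
```

View pics/bar1.png

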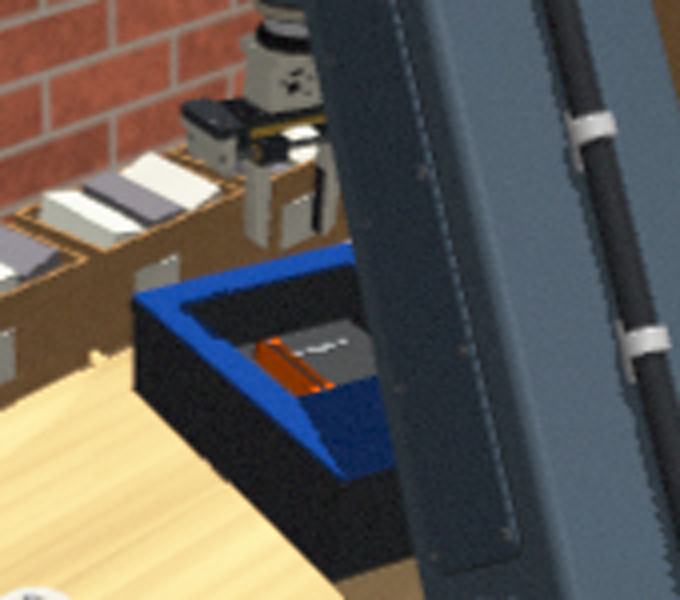

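The gripper is above the tote and the bar's far end is visible at (275,350), under the fingers. Descending in two stages and watching the force.

Emit:
jog_arm --moves '[{"slide":[0,0,0.7],"yaw":0},{"slide":[0,0,1.4],"yaw":0},{"slide":[0,0,2],"yaw":0},{"slide":[0,0,2.5],"yaw":0},{"slide":[0,0,2.8],"yaw":0},{"slide":[0,0,2.9],"yaw":0},{"slide":[0,0,3],"yaw":0},{"slide":[0,0,3],"yaw":0}]'

```text
time_s: 13.55
position: [0.658, -0.3034, 0.0505]
orientation: [[0.945, -0.326, 0.0], [-0.326, -0.945, -0.0], [0.0, 0.0, -1.0]]
force: [0.1, -0.2, 0.3]
width: 0.052
grip_force: 0.0
```

Emit:
jog_arm --moves '[{"slide":[0,0,0.05],"yaw":0},{"slide":[0,0,0.1],"yaw":0},{"slide":[0,0,0.15],"yaw":0},{"slide":[0,0,0.2],"yaw":0},{"slide":[0,0,0.25],"yaw":0},{"slide":[0,0,0.25],"yaw":0},{"slide":[0,0,0.25],"yaw":0},{"slide":[0,0,0.25],"yaw":0}]'

```text
time_s: 14.55
position: [0.6579, -0.3034, 0.0403]
orientation: [[0.945, -0.326, 0.0], [-0.326, -0.945, -0.0], [0.0, 0.0, -1.0]]
force: [-0.6, 0.0, -0.1]
width: 0.0522
grip_force: 0.0
```

Emit:
jog_arm --moves '[{"slide":[0,0,0],"yaw":0},{"slide":[0,0,0],"yaw":0},{"slide":[0,0,0],"yaw":0},{"slide":[0,0,0],"yaw":0},{"slide":[0,0,0],"yaw":0},{"slide":[0,0,0],"yaw":0},{"slide":[0,0,0],"yaw":0},{"slide":[0,0,0],"yaw":0}]' --fingers 5 --grip_force 7

```text
time_s: 15.55
position: [0.6578, -0.3034, 0.0402]
orientation: [[0.945, -0.326, -0.0], [-0.326, -0.945, -0.0], [-0.0, 0.0, -1.0]]
force: [-0.6, -0.7, 0.6]
width: 0.0197
grip_force: 7.0
```

Gripped at 19.7 mm. Now lift with a small -x shift so end1 clears the far lid.

Emit:
jog_arm --moves '[{"slide":[-0.1,0,-0.1],"yaw":0},{"slide":[-0.2,0,-0.25],"yaw":0},{"slide":[-0.35,0,-0.4],"yaw":0},{"slide":[-0.4,0,-0.6],"yaw":0},{"slide":[-0.4,0,-0.8],"yaw":0},{"slide":[-0.4,0,-1],"yaw":0},{"slide":[-0.4,0,-1.2],"yaw":0},{"slide":[-0.4,0,-1.2],"yaw":0}]'

```text
time_s: 16.55
position: [0.6432, -0.2983, 0.0891]
orientation: [[0.945, -0.326, 0.001], [-0.326, -0.945, -0.001], [0.001, 0.0, -1.0]]
force: [0.6, -0.6, -1.1]
width: 0.0193
grip_force: 7.0
```

Run:
```python
from h import *
go([.6584,-.3026,.039],-19)
T,S=cam('top'),cam('side')
f=lambda x:cv2.resize(x,(400,400),interpolation=cv2.INTER_CUBIC)
cv2.imwrite('pics/bar2.png',np.hstack([f(T[0][100:220,330:450]),f(S[0][90:200,250:360])]))
```

```text
slide [ 0.39 -0.02  1.25] yaw -0.01 pos [ 0.6432 -0.2983  0.0891] head -19.04 F [ 0.6 -0.6 -1.1] w 0.0193 g 7.0 t 16.55
```

View pics/bar2.png

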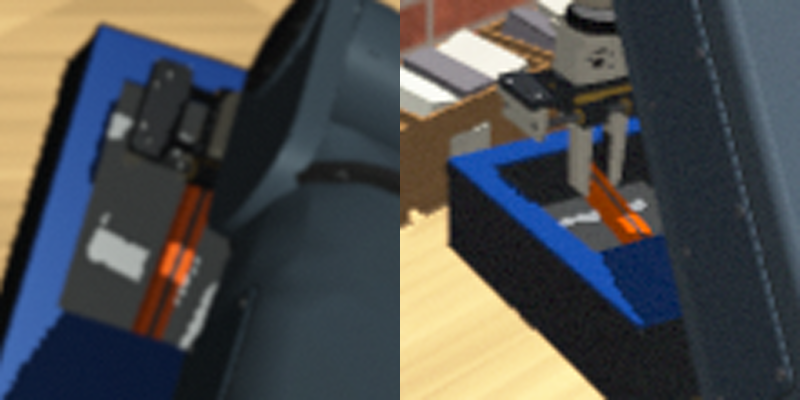

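The top crop shows the bar from (200,190) to (155,335); the side crop shows it at (595,170) to (635,240), sloping down from the fingers. I'll compute the tilt numerically.

```bash
cat > bar.py <<'E'
from h import *
def lin(c,roi,lo=(3,150,60),hi=(18,255,255)):
    m=cv2.inRange(cv2.cvtColor(c[0],cv2.COLOR_BGR2HSV),lo,hi); k=np.zeros_like(m); a,b,x,y=roi; k[b:y,a:x]=m[b:y,a:x]
    n,l,st,_=cv2.connectedComponentsWithStats(cv2.morphologyEx(k,cv2.MORPH_CLOSE,np.ones((3,3))))
    i=1+np.argmax(st[1:,4]); yx=np.argwhere(l==i)[:,::-1]
    vx,vy,x0,y0=cv2.fitLine(yx.astype(np.float32),cv2.DIST_L2,0,.01,.01).ravel()
    t=(yx-[x0,y0])@[vx,vy]; return np.array([x0,y0])+np.outer([t.min(),t.max()],[vx,vy]),len(yx)
def bar(T,S,rt,rs):
    lt,n1=lin(T,rt); ls,n2=lin(S,rs)
    o,d0=ray(S,*ls[0]); _,d1=ray(S,*ls[1]); n=np.cross(d0,d1)
    out=[]
    for q in lt:
        oo,d=ray(T,*q); out.append(oo+d*(n@(o-oo))/(n@d))
    out=np.array(out); v=out[1]-out[0]
    print('px',np.round(lt,1).tolist(),n1,np.round(ls,1).tolist(),n2); print(np.round(out,3).tolist(),'len',round(np.linalg.norm(v),3),'tilt',round(np.degrees(np.arctan2(abs(v[2]),np.hypot(*v[:2]))),1))
    return out
if __name__=='__main__':
    T,S=cam('top'),cam('side'); s=manip.read_state(); print(s['time_s'],np.round(s['position'],4),np.round(s['force'],2),np.round(s['moment'],3),s['width'])
    bar(T,S,(350,100,440,215),(280,60,340,175))
E
python3 bar.py
```

```text
16.75 [ 0.6427 -0.2981  0.0879] [ 1.12 -0.07 -0.54] [-0.008  0.026 -0.026] 0.020193806493296274
px [[373.4, 199.9], [389.7, 156.6]] 415 [[300.7, 136.7], [315.2, 156.1]] 165
[[0.518, -0.257, 0.041], [0.631, -0.292, 0.08]] len 0.124 tilt 18.1
```

The bar is pivoting: about 15° of tilt, with its end still on the floor. Keep lifting.

Emit:
jog_arm --moves '[{"slide":[0,0,-0.3],"yaw":0},{"slide":[0,0,-0.6],"yaw":0},{"slide":[0,0,-0.9],"yaw":0},{"slide":[0,0,-1.2],"yaw":0},{"slide":[0,0,-1.5],"yaw":0},{"slide":[0,0,-1.8],"yaw":0},{"slide":[0,0,-2],"yaw":0},{"slide":[0,0,-2],"yaw":0}]'

```text
time_s: 17.75
position: [0.643, -0.2983, 0.169]
orientation: [[0.945, -0.326, 0.001], [-0.326, -0.945, -0.001], [0.001, 0.0, -1.0]]
force: [1.1, -0.6, -0.7]
width: 0.0199
grip_force: 7.0
```

```bash
python3 bar.py
```

```text
17.85 [ 0.6427 -0.2982  0.1681] [ 1.24 -0.    0.07] [ 0.014 -0.066 -0.021] 0.019831258119300112
px [[374.6, 200.4], [401.9, 149.3]] 559 [[301.7, 113.0], [319.8, 154.4]] 333
[[0.516, -0.256, 0.055], [0.636, -0.295, 0.156]] len 0.162 tilt 38.7
```

Emit:
jog_arm --moves '[{"slide":[0,0,-0.3],"yaw":0},{"slide":[0,0,-0.6],"yaw":0},{"slide":[0,0,-0.9],"yaw":0},{"slide":[0,0,-1.2],"yaw":0},{"slide":[0,0,-1.4],"yaw":0},{"slide":[0,0,-1.5],"yaw":0},{"slide":[0,0,-1.5],"yaw":0},{"slide":[0,0,-1.5],"yaw":0}]'

```text
time_s: 18.85
position: [0.6431, -0.2983, 0.2285]
orientation: [[0.945, -0.326, 0.001], [-0.326, -0.945, -0.001], [0.001, 0.0, -1.0]]
force: [2.5, -1.2, 2.7]
width: 0.0199
grip_force: 7.0
```

```bash
python3 bar.py
```

```text
18.95 [ 0.643  -0.2983  0.2285] [ 2.2  -0.8   2.82] [-0.092 -0.4    0.004] 0.019946093291942062
px [[371.6, 194.5], [412.1, 142.7]] 616 [[303.6, 94.3], [315.6, 155.5]] 472
[[0.536, -0.268, -0.007], [0.639, -0.294, 0.217]] len 0.248 tilt 64.6
```

The tilt is about 60° and the lower end is now inside the opening. There is a small contact force of 3 N. A short lift will probe it.

Emit:
jog_arm --moves '[{"slide":[0,0,-0.1],"yaw":0},{"slide":[0,0,-0.2],"yaw":0},{"slide":[0,0,-0.3],"yaw":0},{"slide":[0,0,-0.4],"yaw":0},{"slide":[0,0,-0.4],"yaw":0},{"slide":[0,0,-0.4],"yaw":0},{"slide":[0,0,-0.4],"yaw":0},{"slide":[0,0,-0.4],"yaw":0}]'

```text
time_s: 19.95
position: [0.6427, -0.2982, 0.2441]
orientation: [[0.945, -0.326, -0.0], [-0.326, -0.945, 0.0], [-0.0, -0.0, -1.0]]
force: [-0.5, 0.5, -1.8]
width: 0.0202
grip_force: 7.0
```

```bash
python3 bar.py
python3 - <<'E'
from h import *
T,S=cam('top'),cam('side')
cv2.imwrite('pics/bar3.png',np.hstack([cv2.resize(T[0][90:220,330:460],(400,400),interpolation=cv2.INTER_CUBIC),cv2.resize(S[0][60:180,250:370],(400,400),interpolation=cv2.INTER_CUBIC)]))
E
```

```text
20.05 [ 0.6427 -0.2981  0.2441] [-0.15  0.24 -2.08] [ 0.029 -0.077  0.004] 0.020128022126697055
px [[373.2, 194.2], [414.8, 141.4]] 643 [[304.0, 90.4], [316.6, 155.1]] 520
[[0.536, -0.269, 0.004], [0.639, -0.294, 0.233]] len 0.252 tilt 65.2
```

The contact is gone and the tool carries 2.1 N, the bar's weight, with the bar hanging free at about 60°. Tighten the grip, ease +x, and lift clear.

Emit:
jog_arm --moves '[{"slide":[0,0,0],"yaw":0},{"slide":[0,0,0],"yaw":0},{"slide":[0,0,0],"yaw":0},{"slide":[0.1,0,0],"yaw":0},{"slide":[0.2,0,-0.1],"yaw":0},{"slide":[0.3,0,-0.2],"yaw":0},{"slide":[0.3,0,-0.4],"yaw":0},{"slide":[0.3,0,-0.5],"yaw":0}]' --grip_force 35

```text
time_s: 21.15
position: [0.6542, -0.3021, 0.2651]
orientation: [[0.945, -0.326, 0.001], [-0.326, -0.945, -0.0], [0.001, 0.0, -1.0]]
force: [0.5, 0.5, -1.7]
width: 0.0197
grip_force: 35.0
```

Emit:
jog_arm --moves '[{"slide":[0,0,-0.3],"yaw":0},{"slide":[0,0,-0.6],"yaw":0},{"slide":[0,0,-0.9],"yaw":0},{"slide":[0,0,-1.2],"yaw":0},{"slide":[0,0,-1.5],"yaw":0},{"slide":[0,0,-1.8],"yaw":0},{"slide":[0,0,-2],"yaw":0},{"slide":[0,0,-2],"yaw":0}]'

```text
time_s: 22.15
position: [0.6542, -0.3021, 0.3448]
orientation: [[0.945, -0.326, 0.001], [-0.326, -0.945, -0.0], [0.001, 0.0, -1.0]]
force: [-0.1, 0.5, -1.1]
width: 0.0195
grip_force: 35.0
```

Run:
```python
from bar import *
T,S=cam('top'),cam('side'); s=manip.read_state(); print(s['time_s'],np.round(s['position'],4),np.round(s['force'],2),np.round(s['moment'],3),s['width'])
bar(T,S,(350,90,440,215),(280,30,340,175))
```

```text
22.25 [ 0.654  -0.302   0.3437] [ 0.4   1.32 -0.9 ] [ 0.04  -0.055 -0.019] 0.02012454072971754
px [[387.7, 186.5], [438.3, 124.3]] 845 [[300.4, 59.4], [319.8, 135.6]] 754
[[0.545, -0.259, 0.148], [0.669, -0.331, 0.27]] len 0.188 tilt 40.5
```

Emit:
jog_arm --moves '[{"slide":[0,0,-0.3],"yaw":0},{"slide":[0,0,-0.6],"yaw":0},{"slide":[0,0,-0.9],"yaw":0},{"slide":[0,0,-1.2],"yaw":0},{"slide":[0,0,-1.5],"yaw":0},{"slide":[0,0,-1.8],"yaw":0},{"slide":[0,0,-2],"yaw":0},{"slide":[0,0,-2],"yaw":0}]'

```text
time_s: 23.25
position: [0.6542, -0.3021, 0.4248]
orientation: [[0.945, -0.326, 0.001], [-0.326, -0.945, -0.0], [0.001, 0.0, -1.0]]
force: [0.4, 0.2, -1.2]
width: 0.0196
grip_force: 35.0
```

Emit:
jog_arm --moves '[{"slide":[0,0,0],"yaw":0},{"slide":[0,0,0],"yaw":0},{"slide":[0,0,0],"yaw":0},{"slide":[0,0,0],"yaw":0},{"slide":[0,0,0],"yaw":0},{"slide":[0,0,0],"yaw":0},{"slide":[0,0,0],"yaw":0},{"slide":[0,0,0],"yaw":0}]'

```text
time_s: 24.25
position: [0.6541, -0.3021, 0.4242]
orientation: [[0.945, -0.326, 0.0], [-0.326, -0.945, -0.0], [0.0, 0.0, -1.0]]
force: [-0.1, -0.3, -1.1]
width: 0.0198
grip_force: 35.0
```

Run:
```python
from h import *
T,S=cam('top'),cam('side'); s=manip.read_state(); print(s['time_s'],np.round(s['position'],4),np.round(s['force'],2),s['width'],s['grip_force'])
cv2.imwrite('pics/final.png',np.hstack([cv2.resize(T[0][80:270,200:450],(400,304)),cv2.resize(S[0][0:250,170:400],(400,435))[:435]][0:0] or [cv2.copyMakeBorder(cv2.resize(T[0][80:270,200:450],(400,304)),0,131,0,0,cv2.BORDER_CONSTANT),cv2.resize(S[0][0:250,170:400],(400,435))]))
```

```text
24.35 [ 0.6541 -0.3021  0.4242] [-0.47  0.01 -0.84] 0.0192657033797413 34.99961078166962
```

View pics/final.png

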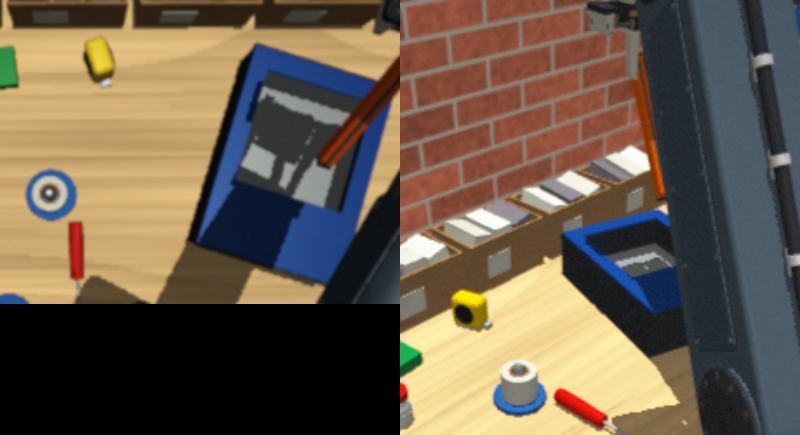

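Top crop: the bar's lower end is at (325,162), free over the opening. Side crop: the lower end is at (660,198), well above the lid, and the roll is still on its base at (518,385). I'll check the height and hand in.

Run:
```python
from h import *
T,S=cam('top'),cam('side')
p,e=tri(T,(403,181),S,(319.5,113.8)); print(p,e)
if p[2]>.17 and e<.02: print(manip.close_job())
```

```text
[ 0.55337356 -0.2657891   0.21994382] 0.008332625240087025
the job is handed in; nothing more can be done
None
```

The job is handed in: the roll is released on the right-most stand's blue base, and the gripper is holding the orange bar still above the tote, its lower end about 12 cm above the lid.

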